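# Slide the sample plate out over the stand's edge

## Robot

A 6-joint arm with a two-finger parallel gripper is mounted at the origin on a cart in front of the work surface, level with it; the furniture and walls round the work are solid. World frame = base frame: x ahead of the robot, y to its left, z up, the work surface at z = 0. Lengths are in m, angles in rad, forces in N, time in s.
With the tool pointing down it reaches from about 0.375 to 0.9 m from the base axis. Payload 3.1 kg.
Tool frame: the origin (TCP) lies midway between the tips of the shut fingers; the grasp point (between the pads) lies 19 mm behind it; z points along the fingers, y is the line along which they close (so a half turn about z gives the same grasp; the last joint's range is limited). The gripper opens to 87 mm and grips with 3 to 60 N. Pads are 19 mm wide; open, the fingers measure 117 mm over their backs; the gripper's body (75 mm by 190 mm) begins 51 mm behind the grasp point.
Start: joints at [-1.446, 0.527, 1.433, -0, 1.181, -0.178], TCP at [0.186, -0.597, 0.223] pointing down, gripper open.
Joint ranges: [-3.08, 3.08], [-0.75, 2.2], [0.22, 2.44], [-1.43, 4.57], [0, 2.65], [-2.85, 2.85]. Speed limits (rad/s): [2.79, 2.79, 3.14, 3.14, 3.14, 3.14].

## Interface

Orientations are given as a unit quaternion [x, y, z, w].
In Python, from rig import status, imaging, order gives the robot as it stands.
- The arm moves only by the tool arm_command, never from a script. Its argument "deltas" is one flat list of numbers, 5 for each row, row after row: the opening, from -1 (shut) to 1 (fully open), so that 0 is half open, then the shift along the tool's x, y, z in m, then the turn about the tool's z in rad. In form: [gripper, tx, ty, tz, roll, gripper, tx, ty, tz, roll, ...]. A call has 1 to 12 rows; each row shifts and turns the commanded pose from where the row before left it, along the tool's axes as they then stand; what a row does not reach is not made up. A row lasts 1/8 s, in which the tool goes at most 62.5 mm and 10.7 degrees, less where a joint would pass 70% of its speed; a pose out of reach is approached as far as the arm can. A call with a gripper value outside its range is refused whole. The fingers move at their own pace and stop on an object; "newtons" is the grip in N (left out, the last holds). Time passes only in rows, so rows that do not move let the fingers close. It gives the time, the measured TCP pose, the force, the opening and the grip force at its end, in the units of the state.
- status.get_obs(): the state, without advancing time (a new reading comes with each control period).
- imaging.camera(name): name is "scene" or "side" or "wrist"; returns (picture, depth): 420x560x3 uint8, red, green, blue; 420x560 float32, m along the optical axis (not along the pixel's ray), 0 where there is no reading.
- imaging.camera_params(name): a dict with "intrinsics" (3x3 intrinsics, pixels), "k1" (the pictures are not rectified: a ray, as slopes to the right and down, at radius r is drawn at 1 + k1 r^2 times it, then the intrinsics apply), "camera_from_world" (4x4, takes a point from world to camera coordinates). Camera axes: x right, y up, looking along -z (the intrinsics and any distortion apply to the point x, -y, -z); pixel columns grow to the right and rows downward; lengths in m; the calibration is good to about 2 mm. A picture is of the moment at which its call begins: read the wrist's pose just before it. camera_params takes no time and is no camera call; for the wrist camera it gives the pose at the moment of the call.
- order.hand_in(): hands the job in; it is judged then, once.
The state is a dict: "time": time; "q": joint angles; "joint_velocities": joint speeds; "joint_torque": joint torques, N m; "position": TCP position; "tool_rot": TCP orientation; "ft_force": force on the tool from outside, world axes, zero at the start; "moment": the same for the moment, N m; "grip_width": finger opening in m; "grip_force": force on a finger pad.
Only numpy, scipy, OpenCV 4.12 (cv2) and the standard library are available. Lean on these libraries where they do the work, as an engineer would, in place of code of your own. Each camera call takes 0.05 s, during which the arm holds its last target. There are 200 camera calls.

## Task

Push the white plate flat along the blue stand toward you, with the fingertips only, until the red line across the plate lies right over the stand's front edge (the one nearest the robot), square to that edge and still between the stand's two sides, so that the next person can pick it up by its free end. Let the glass dish ride along in its place on the plate: do not touch it, do not grasp, lift or tip the plate, and leave everything else as it stands. Then back off, leaving the plate and dish at rest.

Things in the scene. Friction and masses are not known exactly. Their poses are not given: they have to be found in the camera images.
- stand: low blue bench stand, fixed to the worktop, top 180 mm long (its x) by 140 mm wide (its y), top surface flat at 30 mm height; origin at the centre of its underside on the worktop; its x axis points from the front edge (the 140 mm edge nearest the robot) to the rear edge. The top is an 8 mm slab on four short feet, with no rims or guides.
- stand_edge (a point): the middle of the stand's front top edge (x -90 mm, y 0, z 30 mm in the stand's frame); axes as the stand's
- plate: loose white glazed ceramic plate lying flat on the stand, never reaching past its edges at the start, 110 mm long (its x) by 90 mm wide (its y), 8 mm thick, 0.12 to 0.25 kg; origin at the centre of its underside; its x axis points from its front end (nearest the robot) to its rear end; it starts turned a little on the stand. It slides with ordinary friction and squares up to two fingertips pushing its rear end.
- plate_line (a point): the middle of the 4 mm wide red line that runs right across the plate's top, parallel to its front end and 25 mm behind it (x -30 mm, z 8 mm in the plate's frame); axes as the plate's
- dish: loose open glass dish, 60 mm across, 15 mm high, 50 g, standing on the plate about 5 mm behind the plate's centre, at least 14 mm from the plate's rear end; origin at the centre of its underside
- marker: blue felt marker lying on the worktop at the right, in front of a fixed rack of 170 mm tubes (rack and the analyser behind it: y below about -0.03), 136 mm long (its y), 16 mm thick; origin at the centre of its underside; bystander
- timer: light grey bench timer with a red and two dark buttons, 52 x 66 x 21 mm, at the right; origin at the centre of its underside; bystander
- cuvette_box: black cuvette case, 62 x 110 x 28 mm, closed, beyond the stand; origin at the centre of its underside; bystander
- spanner: small open-end spanner, 24 x 128 x 6 mm, lying along y (its long axis is its y) at the left, in front of the tall fixed extraction unit (x about 0.47 to 0.68, y beyond about 0.26, over 0.5 m high: keep the arm clear of it); origin at the centre of its underside; bystander
- tape_roll: roll of yellow marking tape lying flat, 97 mm across, 18 mm high, beyond the stand; origin at the centre of its underside; bystander
Not all that is in view belongs to the job. Of the things shaped like the plate, the white one is meant.

How it is judged:
At the end, for the whole second after the job is handed in: The plate lies flat on the stand, its red line within 6 mm of straight above the front edge, square to it within 0.09 rad, its middle within 23 mm of the stand's middle line; the dish stands flat on it, its centre within about 23 mm of the plate's; both at rest (x of plate_line in the frame of stand_edge between -0.006 and 0.006 m and angle between the x axis of plate and the x axis of stand, either way round below 0.09 rad and y of plate in the frame of stand between -0.023 and 0.023 m and z of plate in the frame of stand between 0.027 and 0.033 m and angle between each of plate, dish's own z axis and vertical below 0.05 rad and distance between dish and plate below 0.025 m and linear speed of each of plate, dish below 0.01 m/s); the robot touches nothing.
It fails at once if the plate is lifted: its underside rises more than 8 mm above the stand's top (z of plate in the frame of stand above 0.038 m).
It fails at once if the plate tips more than 0.15 rad (angle between plate's own z axis and vertical above 0.15 rad).
It fails at once if the fingers or the arm touch the dish (more than 0.5 N) (contact force between any of the fingers, the arm and dish above 0.5 N).
It fails at once if the dish slides more than about 23 mm from the plate's centre, or is lifted off (distance between dish and plate above 0.025 m).
It fails at once if a bystander is moved more than 15 mm (distance of any of marker, timer, spanner, cuvette_box, tape_roll from where it was at the start of the episode above 0.015 m).
It also fails if it takes over 42 s, if anything falls off the work surface, if the arm or the gripper's body presses on something with over 40 N, if the wrist force passes 120 N, or if a joint passes its speed limit or range.

## Working session

There is one attempt and no reset: what is moved stays moved. The work goes in short steps, Python scripts to look and compute and a tool call to move; the robot and the scene stay as the last step left them, time stands still between calls to the robot, and variables do not carry over. Pictures are saved under pics/ and viewed, at most 10 in all, crops included, and the job is handed in when it is done.

Besides the shell and the picture viewer there is one more tool, called in YAML: its name, and indented under it one key for each argument. arm_command: Moves the arm, as the interface text tells. Its arguments: {"type":"object","properties":{"deltas":{"type":"array"},"newtons":{"type":"number"}},"required":["deltas"]}

```bash
mkdir -p pics
cat > h.py <<'E'
import numpy as np, cv2
from rig import status, imaging, order
def grab(name,fn=None):
    P=imaging.camera_params(name); im,d=imaging.camera(name)
    if fn: cv2.imwrite('pics/'+fn,im[:,:,::-1])
    K=np.array(P['intrinsics']);T=np.linalg.inv(np.array(P['camera_from_world']));k=P['k1']
    v,u=np.mgrid[:d.shape[0],:d.shape[1]]
    xd=(u-K[0,2])/K[0,0];yd=(v-K[1,2])/K[1,1];x,y=xd.copy(),yd.copy()
    for _ in range(10):
        s=1+k*(x*x+y*y);x=xd/s;y=yd/s
    W=np.stack([x*d,-y*d,-d,np.ones_like(d)],-1)@T.T
    return im,d,W[...,:3]
E
python3 - <<'E'
from h import *
im,d,W=grab('scene','s1.png');im2,d2,W2=grab('side','d1.png')
np.savez('s1.npz',im=im,d=d,W=W,im2=im2,d2=d2,W2=W2)
print({k:np.round(v,3) for k,v in status.get_obs().items()})
for n in('scene','side'):print(np.round(np.linalg.inv(imaging.camera_params(n)['camera_from_world']),3))
E
```

```text
{'time': np.float64(0.1), 'q': array([-1.446,  0.528,  1.434, -0.   ,  1.181, -0.179]), 'joint_velocities': array([ 0.001, -0.002, -0.003, -0.   , -0.   ,  0.   ]), 'joint_torque': array([-1.0000e-03, -4.4099e+01, -1.7715e+01,  6.3000e-02,  5.3000e-02,
       -0.0000e+00]), 'position': array([ 0.186, -0.596,  0.222]), 'tool_rot': array([ 0.989,  0.151,  0.   , -0.001]), 'ft_force': array([ 0.248, -0.531,  0.475]), 'moment': array([-0.052,  0.01 , -0.006]), 'grip_force': np.float64(0.0), 'grip_width': np.float64(0.087)}
[[-0.612  0.512 -0.603 -0.234]
 [-0.791 -0.402  0.461  0.601]
 [-0.006  0.759  0.651  0.981]
 [ 0.     0.     0.     1.   ]]
[[ 0.845  0.35  -0.405 -0.119]
 [-0.535  0.537 -0.652 -1.202]
 [-0.011  0.768  0.641  1.218]
 [ 0.     0.     0.     1.   ]]
```

View pics/s1.png

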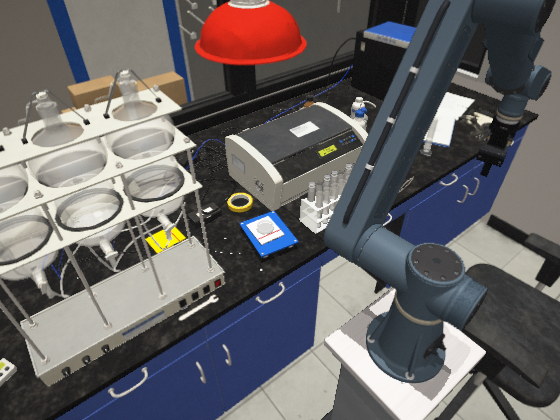

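View pics/d1.png

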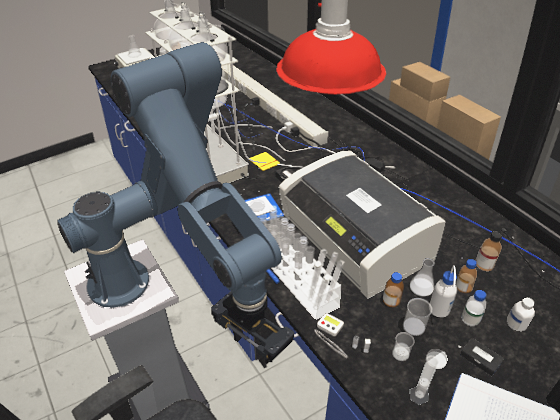

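The scene view shows the blue stand with the white plate and dish at about (267,233). The yellow tile at (165,238) is plate-shaped too, but it is the wrong colour. The tape roll is at (240,202), the black case at (207,212), the tube rack at (325,205) and the spanner at (198,306). I'll enlarge the plate to confirm it.

Run:
```python
from h import *
z=np.load('s1.npz');im=z['im'];W=z['W']
c=im[185:265,140:350];cv2.imwrite('pics/c1.png',cv2.resize(c[:,:,::-1],None,fx=3.8,fy=3.8,interpolation=cv2.INTER_CUBIC))
hsv=cv2.cvtColor(im,cv2.COLOR_RGB2HSV).astype(int)
H,S,V=hsv[...,0],hsv[...,1],hsv[...,2];X,Y,Z=W[...,0],W[...,1],W[...,2]
reg=np.zeros(H.shape,bool);reg[205:265,225:305]=1
def rect(m,n):
    m=cv2.morphologyEx(m.astype('uint8'),cv2.MORPH_OPEN,np.ones((2,2)))>0
    p=W[m][:,:2].astype('float32');(c,s,a)=cv2.minAreaRect(p);print(n,m.sum(),np.round(c,4),np.round(s,4),a,'z',np.round(np.percentile(Z[m],[10,50,90]),4));print(np.round(cv2.boxPoints((c,s,a)),4).tolist())
stand=reg&(Z>.022)&(Z<.06)&(X>.3)
rect(stand,'stand')
rect(reg&(S<70)&(V>110)&(Z>.03)&(Z<.06),'plate')
rect(reg&((H<10)|(H>170))&(S>80)&(Z>.03)&(Z<.06),'red')
rect(reg&(Z>.045)&(Z<.065),'dish')
```

```text
stand 1633 [0.26   0.3034] [0.2284 1.131 ] 47.55912780761719 z [0.0272 0.0317 0.041 ]
[[-0.23440000414848328, 0.6007000207901001], [0.6001999974250793, -0.16249999403953552], [0.7544000148773193, 0.006000000052154064], [-0.08030000329017639, 0.7692999839782715]]
plate 639 [0.2459 0.2952] [0.1971 1.1214] 47.57855224609375 z [0.0326 0.0383 0.0472]
[[-0.23440000414848328, 0.6007000207901001], [0.5934000015258789, -0.155799999833107], [0.7263000011444092, -0.010300000198185444], [-0.1014999970793724, 0.7462000250816345]]Traceback (most recent call last):
  File "<stdin>", line 13, in <module>
  File "<stdin>", line 9, in rect
    return _quantile_unchecked(
        a, q, axis, out, overwrite_input, method, keepdims, weights)
    return _ureduce(a,
                    func=_quantile_ureduce_func,
    ...<5 lines>...
                    overwrite_input=overwrite_input,
                    method=method)
    r = func(a, **kwargs)
    result = _quantile(arr,
                       quantiles=q,
    ...<2 lines>...
                       out=out,
                       weights=wgt)
    slices_having_nans = np.isnan(arr[-1, ...])
                                  ~~~^^^^^^^^^
IndexError: index -1 is out of bounds for axis 0 with size 0
```

View pics/c1.png

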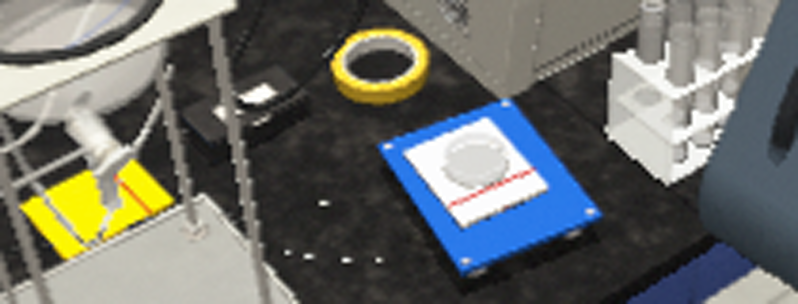

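White plate with the red line at crop (490,190) is confirmed as the target, because the yellow one at crop (95,210) is the wrong colour and not on the stand. The depth has gaps, so I'll intersect rays with the known planes.

```bash
cat >> h.py <<'E'
def plane(name,uv,z):
    P=imaging.camera_params(name);return planeP(P,uv,z)
def planeP(P,uv,z):
    K=np.array(P['intrinsics']);T=np.linalg.inv(np.array(P['camera_from_world']));k=P['k1']
    q=cv2.undistortPoints(np.array(uv,float).reshape(-1,1,2),K,np.array([k,0,0,0.])).reshape(-1,2)
    r=np.c_[q[:,0],-q[:,1],-np.ones(len(q))]@T[:3,:3].T;o=T[:3,3]
    return (o+r*((z-o[2])/r[:,2])[:,None])[:,:2]
def masks(im,box):
    hsv=cv2.cvtColor(im,cv2.COLOR_RGB2HSV).astype(int);H,S,V=hsv[...,0],hsv[...,1],hsv[...,2]
    reg=np.zeros(H.shape,bool);reg[box[1]:box[3],box[0]:box[2]]=1
    blue=reg&(H>98)&(H<125)&(S>120)&(V>60); white=reg&(S<70)&(V>100); red=reg&((H<12)|(H>168))&(S>60)&(V>90)
    def big(m):
        n,l,s,_=cv2.connectedComponentsWithStats(m.astype('uint8'),connectivity=8)
        return l==1+np.argmax(s[1:,4])
    return big(blue),white,red
def boxfit(P,m,z,n):
    c=max(cv2.findContours(m.astype('uint8'),0,cv2.CHAIN_APPROX_NONE)[0],key=len)
    p=planeP(P,c.reshape(-1,2),z).astype('float32')
    (c,s,a)=cv2.minAreaRect(p);b=cv2.boxPoints((c,s,a));print(n,np.round(c,4),np.round(s,4),round(a,2),np.round(b,4).tolist());return c,s,a
E
python3 - <<'E'
from h import *
z=np.load('s1.npz');im=z['im'];P=imaging.camera_params('scene')
b,w,r=masks(im,(236,205,302,262))
full=cv2.morphologyEx(b.astype('uint8'),cv2.MORPH_CLOSE,np.ones((5,5)))
boxfit(P,full,.03,'stand')
boxfit(P,w&(cv2.erode(cv2.morphologyEx(full,3,np.ones((31,31))),np.ones((5,5)))>0)|r,.038,'plate')
v,u=np.nonzero(r);print('red',r.sum());
p=planeP(P,np.c_[u,v],.038);print(np.round(cv2.fitLine(p.astype('float32'),2,0,.01,.01).ravel(),4))
# bystanders rough
for n,uv,zz in(('tape',(240,202),.018),('case',(207,212),.028),('rack near',(314,232),0),('rack left',(301,221),0),('spannerends',(180,319),0),('spanner2',(216,296),0)):print(n,np.round(plane('scene',[uv],zz),3))
E
```

```text
stand [0.5549 0.0497] [0.1451 0.1866] 80.46 [[0.45089998841285706, -0.006399999838322401], [0.6348999738693237, -0.037300001829862595], [0.6589000225067139, 0.10570000112056732], [0.4749000072479248, 0.13670000433921814]]
plate [0.5649 0.0553] [0.0912 0.1132] 83.93 [[0.5037999749183655, 0.01600000075995922], [0.6162999868392944, 0.004000000189989805], [0.6259999871253967, 0.09470000118017197], [0.5134999752044678, 0.10660000145435333]]
red 29
[0.1054 0.9944 0.5378 0.0583]
tape [[0.762 0.03 ]]
case [[0.779 0.163]]
rack near [[ 0.478 -0.097]]
rack left [[ 0.551 -0.098]]
spannerends [[0.449 0.444]]
spanner2 [[0.455 0.32 ]]
```

Run:
```python
from h import *
z=np.load('s1.npz')
c=np.array([.555,.05]);a=-.167;ex=np.array([np.cos(a),np.sin(a)]);ey=np.array([-ex[1],ex[0]])
print('analyser corner',plane('scene',[(274,210),(270,207)],0))
for W,d,n in((z['W'],z['d'],'scene'),(z['W2'],z['d2'],'side')):
    m=(d>0);p=W[m];q=np.c_[(p[:,:2]-c)@ex,(p[:,:2]-c)@ey,p[:,2]]
    for zl,zh in((.015,.1),(.1,.2),(.2,.4)):
      for x0,x1 in((-.12,-.04),(-.04,.04),(.04,.12),(.12,.16),(.16,.22)):
        s=q[(q[:,2]>zl)&(q[:,2]<zh)&(q[:,0]>x0)&(q[:,0]<x1)&(abs(q[:,1])<.3)]
        r=s[s[:,1]<-.075,1];l=s[s[:,1]>.075,1]
        mid=s[abs(s[:,1])<.075,1]
        print(n,zl,(x0,x1),'right max',r.size and np.round(np.percentile(r,98),3),r.size,'left min',l.size and np.round(np.percentile(l,2),3),l.size,'mid',mid.size)
```

```text
analyser corner [[ 0.6609685  -0.05656899]
 [ 0.68428669 -0.05498169]]
scene 0.015 (-0.12, -0.04) right max -0.152 197 left min 0.213 586 mid 514
scene 0.015 (-0.04, 0.04) right max -0.141 365 left min 0.23 444 mid 686
scene 0.015 (0.04, 0.12) right max -0.079 410 left min 0.235 99 mid 453
scene 0.015 (0.12, 0.16) right max -0.213 61 left min 0 0 mid 94
scene 0.015 (0.16, 0.22) right max 0 0 left min 0.085 273 mid 242
scene 0.1 (-0.12, -0.04) right max -0.154 108 left min 0.236 72 mid 0
scene 0.1 (-0.04, 0.04) right max -0.148 887 left min 0.257 67 mid 0
scene 0.1 (0.04, 0.12) right max -0.078 818 left min 0 0 mid 204
scene 0.1 (0.12, 0.16) right max -0.084 584 left min 0 0 mid 171
scene 0.1 (0.16, 0.22) right max -0.119 249 left min 0 0 mid 207
scene 0.2 (-0.12, -0.04) right max 0 0 left min 0.233 621 mid 0
scene 0.2 (-0.04, 0.04) right max 0 0 left min 0.243 83 mid 0
scene 0.2 (0.04, 0.12) right max 0 0 left min 0 0 mid 0
scene 0.2 (0.12, 0.16) right max -0.076 20 left min 0 0 mid 29
scene 0.2 (0.16, 0.22) right max -0.077 478 left min 0 0 mid 107
side 0.015 (-0.12, -0.04) right ma
[... 240 characters left out ...]
0
side 0.015 (0.16, 0.22) right max 0 0 left min 0.105 120 mid 0
side 0.1 (-0.12, -0.04) right max -0.181 4 left min 0.228 27 mid 0
side 0.1 (-0.04, 0.04) right max -0.174 682 left min 0.245 43 mid 0
side 0.1 (0.04, 0.12) right max -0.079 772 left min 0.256 2 mid 23
side 0.1 (0.12, 0.16) right max -0.085 720 left min 0 0 mid 12
side 0.1 (0.16, 0.22) right max -0.085 304 left min 0 0 mid 0
side 0.2 (-0.12, -0.04) right max 0 0 left min 0.228 55 mid 0
side 0.2 (-0.04, 0.04) right max 0 0 left min 0.239 319 mid 0
side 0.2 (0.04, 0.12) right max 0 0 left min 0.252 22 mid 0
side 0.2 (0.12, 0.16) right max -0.076 33 left min 0 0 mid 17
side 0.2 (0.16, 0.22) right max -0.079 632 left min 0 0 mid 69
```

Run:
```python
from h import *
z=np.load('s1.npz')
c=np.array([.555,.05]);a=-.167;ex=np.array([np.cos(a),np.sin(a)]);ey=np.array([-ex[1],ex[0]])
for W,d,n in((z['W'],z['d'],'scene'),(z['W2'],z['d2'],'side')):
    p=W[d>0];q=np.c_[(p[:,:2]-c)@ex,(p[:,:2]-c)@ey,p[:,2]]
    for zl,zh in((.06,.1),(.1,.15),(.15,.18),(.18,.3)):
      print(n,zl,[(round(x,2),round(float(np.sort(s)[-3]),3)) for x in np.arange(-.1,.24,.02) if (s:=q[(q[:,2]>zl)&(q[:,2]<zh)&(q[:,0]>x)&(q[:,0]<x+.02)&(q[:,1]<.06)&(q[:,1]>-.25),1]).size>4])
o=status.get_obs();from scipy.spatial.transform import Rotation as R
Rt=R.from_quat(o['tool_rot']).as_matrix();print(np.round(Rt,3))
for W,d,n in((z['W'],z['d'],'scene'),(z['W2'],z['d2'],'side')):
    p=(W[d>0]-o['position'])@Rt
    for lo,hi in((-.02,.0),(-.07,-.02),(-.09,-.07),(-.12,-.09),(-.15,-.12),(-.2,-.15),(-.25,-.2)):
        s=p[(p[:,2]>lo)&(p[:,2]<hi)&(np.hypot(p[:,0],p[:,1])<.15)]
        if len(s)>5: print(n,lo,len(s),'x',np.round(np.percentile(s[:,0],[2,98]),3),'y',np.round(np.percentile(s[:,1],[2,98]),3))
```

```text
scene 0.06 [(np.float64(-0.06), -0.152), (np.float64(-0.04), -0.148), (np.float64(-0.02), -0.144), (np.float64(0.0), -0.141), (np.float64(0.08), -0.062), (np.float64(0.1), -0.059), (np.float64(0.12), -0.056), (np.float64(0.14), -0.05), (np.float64(0.16), -0.047), (np.float64(0.18), -0.044), (np.float64(0.2), 0.053), (np.float64(0.22), 0.028)]
scene 0.1 [(np.float64(-0.06), -0.153), (np.float64(-0.04), -0.151), (np.float64(-0.02), -0.145), (np.float64(0.0), -0.143), (np.float64(0.02), -0.206), (np.float64(0.06), -0.067), (np.float64(0.08), -0.063), (np.float64(0.1), -0.059), (np.float64(0.12), -0.054), (np.float64(0.14), -0.049), (np.float64(0.16), -0.046), (np.float64(0.18), -0.044), (np.float64(0.2), -0.041), (np.float64(0.22), -0.037)]
scene 0.15 [(np.float64(-0.06), -0.181), (np.float64(-0.04), -0.169), (np.float64(-0.02), -0.167), (np.float64(0.0), -0.165), (np.float64(0.02), -0.203), (np.float64(0.06), -0.066), (np.float64(0.08), -0.062), (np.float64(0.1), -0.059), (np.float64(0.12), -0.055), (np.float64(0.14), -0.053), (np.float64(0.16), -0.05), (np.float64(0.18), -0.046), (np.
[... 1190 characters left out ...]
x [-0.008  0.013] y [-0.058 -0.049]
scene -0.07 66 x [-0.008  0.013] y [-0.062 -0.051]
scene -0.09 197 x [-0.035  0.039] y [-0.09   0.048]
scene -0.12 433 x [-0.035  0.038] y [-0.097  0.076]
scene -0.15 169 x [-0.022  0.027] y [-0.053 -0.006]
scene -0.2 469 x [-0.034  0.037] y [-0.052 -0.003]
scene -0.25 425 x [-0.031  0.033] y [-0.037 -0.006]
side -0.02 45 x [-0.011  0.005] y [-0.051  0.056]
side -0.07 51 x [-0.012  0.008] y [-0.052 -0.04 ]
side -0.09 295 x [-0.039  0.03 ] y [-0.08   0.089]
side -0.12 1385 x [-0.038  0.031] y [-0.091  0.096]
side -0.15 194 x [-0.025  0.022] y [-0.044  0.02 ]
side -0.2 507 x [-0.037  0.02 ] y [-0.046  0.039]
side -0.25 585 x [-0.034  0.028] y [-0.012  0.037]
```

Run:
```python
from h import *
z=np.load('s1.npz')
for W,im,d,n in((z['W'],z['im'],z['d'],'scene'),(z['W2'],z['im2'],z['d2'],'side')):
    h=cv2.cvtColor(im,cv2.COLOR_RGB2HSV);m=((h[...,0]<8)|(h[...,0]>172))&(h[...,1]>150)&(d>0);m[100:]=0
    print(n,m.sum(),np.round(np.percentile(W[m],[2,98],axis=0),3))
    p=W[(d>0)]; s=p[(p[:,2]>.2)&(p[:,2]<.9)&(p[:,0]>.3)&(p[:,0]<.8)&(p[:,1]>-.6)&(p[:,1]<.2)]
    print(len(s),s.size and np.round(np.percentile(s,[1,50,99],axis=0),3))
```

```text
scene 5361 [[ 0.629 -0.193  0.582]
 [ 0.859  0.082  0.692]]
7401 [[ 0.626 -0.487  0.201]
 [ 0.711 -0.052  0.613]
 [ 0.798  0.083  0.708]]
side 5112 [[ 0.63  -0.233  0.583]
 [ 0.887  0.002  0.694]]
8913 [[ 0.546 -0.509  0.201]
 [ 0.732 -0.17   0.602]
 [ 0.798 -0.002  0.799]]
```

arm_command:
  deltas: [-1,0,0,-0.03,-0.18,-1,0,0,-0.03,-0.18,-1,0,0,-0.03,-0.18,-1,0,0,-0.03,-0.18,-1,0,0,0,-0.18,-1,0,0,0,-0.18,-1,0,0,0,-0.02]

```text
time: 0.98
position: [0.1864, -0.5962, 0.3421]
tool_rot: [0.764, 0.645, 0.0, -0.0]
ft_force: [-0.2, 0.1, -0.2]
grip_width: 0.0251
grip_force: 0.0
```

arm_command:
  deltas: [-1,0.05,0.018,0,0,-1,0.05,0.018,0,0,-1,0.05,0.018,0,0,-1,0.05,0.018,0,0,-1,0.05,0.018,0,0,-1,0.05,0.018,0,0,-1,0.05,0.018,0,0,-1,0.05,0.018,0,0,-1,0.05,0.018,0,0,-1,0.05,0.018,0,0,-1,0.05,0.018,0,0,-1,0.05,0.018,0,0]

```text
time: 2.48
position: [0.5002, -0.0394, 0.3424]
tool_rot: [0.765, 0.644, -0.0, 0.0]
ft_force: [0.6, -1.0, 0.5]
grip_width: 0.0007
grip_force: 0.0
```

arm_command:
  deltas: [-1,0.05,0.018,0.03,0,-1,0.05,0.018,0.03,0,-1,0,0,0,0,-1,0,0,0,0]

```text
time: 2.98
position: [0.5516, 0.0513, 0.2824]
tool_rot: [0.764, 0.645, -0.001, -0.0]
ft_force: [0.1, -0.1, 0.2]
grip_width: 0.0004
grip_force: 0.0
```

Run:
```python
from h import *
P=imaging.camera_params('wrist');o=status.get_obs();im,d,W=grab('wrist','w1.png')
import pickle;pickle.dump((P,im,d,o),open('w1.pkl','wb'))
print(o['position'],o['q'],np.round(np.linalg.inv(P['camera_from_world']),3))
```

```text
[0.55163759 0.05126606 0.28240334] [-1.08701560e-01  3.65162059e-01  1.53771767e+00 -6.60121151e-04
  1.23955314e+00  6.01685216e-02] [[ 0.986  0.16   0.049  0.566]
 [-0.167  0.944  0.285  0.131]
 [-0.001 -0.289  0.957  0.445]
 [ 0.     0.     0.     1.   ]]
```

View pics/w1.png

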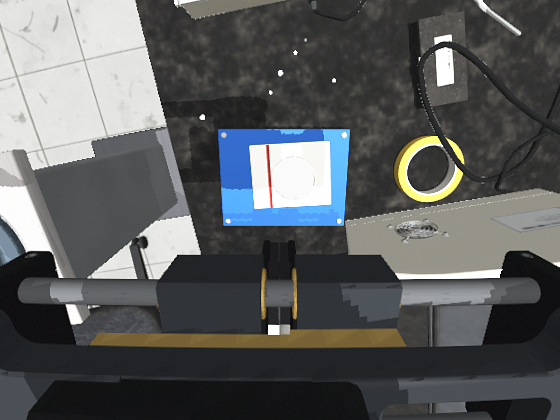

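The wrist view shows the whole stand at (285,178), with the plate's red line at column 269 and the dish at (294,178). The tape is at (431,168) and the analyser at lower right.

```bash
cat >> h.py <<'E'
def measure(P,im,box,v=True):
    b,w,r=masks(im,box)
    hsv=cv2.cvtColor(im,cv2.COLOR_RGB2HSV).astype(int);H,S,V=[hsv[...,i] for i in range(3)]
    reg=np.zeros(H.shape,'uint8');reg[box[1]:box[3],box[0]:box[2]]=1
    b=cv2.morphologyEx(((H>95)&(H<128)&(S>110)&(V>40)&(reg>0)).astype('uint8'),cv2.MORPH_OPEN,np.ones((3,3)))
    w=cv2.morphologyEx(((S<50)&(V>150)&(reg>0)|r).astype('uint8'),cv2.MORPH_OPEN,np.ones((5,5)))
    (c,s,a)=boxfit(P,b,.03,'stand');(pc,ps,pa)=boxfit(P,w,.038,'plate')
    vv,uu=np.nonzero(r&(cv2.dilate(w,np.ones((5,5)))>0));p=planeP(P,np.c_[uu,vv],.038).astype('float32')
    L=cv2.fitLine(p,2,0,.01,.01).ravel();print('red',len(p),np.round(L,4),'line normal yaw',np.round(np.arctan(-L[0]/L[1]),4))
    def yaw(s,a):
        y=a if s[0]>s[1] else a-90
        return np.deg2rad((y+90)%180-90)
    t=yaw(s,a);ex=np.array([np.cos(t),np.sin(t)]);ey=np.array([-ex[1],ex[0]]);f=lambda q:np.round([(np.array(q)-c)@ex,(np.array(q)-c)@ey],4)
    print('stand yaw',round(t,4),'plate yaw rel',round(yaw(ps,pa)-t,4),'plate c',f(pc),'line mid',f(p.mean(0)))
    return c,ex,ey,f
E
python3 - <<'E'
from h import *
import pickle;P,im,d,o=pickle.load(open('w1.pkl','rb'))
c,ex,ey,f=measure(P,im,(210,120,360,236));print('tcp',f(o['position'][:2]))
E
```

```text
stand [0.5584 0.0494] [0.1398 0.1808] 80.38 [[0.4575999975204468, -0.004399999976158142], [0.6358000040054321, -0.034699998795986176], [0.6592000126838684, 0.10320000350475311], [0.48089998960494995, 0.13339999318122864]]
plate [0.5694 0.054 ] [0.0899 0.1095] 83.61 [[0.5098999738693237, 0.015399999916553497], [0.6187999844551086, 0.0031999999191612005], [0.6287999749183655, 0.0925000011920929], [0.5199000239372253, 0.1046999990940094]]
red 177 [0.1098 0.994  0.5398 0.0597] line normal yaw -0.11
stand yaw -0.1679 plate yaw rel 0.0563 plate c [0.0101 0.0064] line mid [-0.0201  0.007 ]
tcp [-0.007   0.0008]
```

arm_command:
  deltas: [-1,0.007,0,0.047,0,-1,0,0,0.047,0,-1,0,0,0.048,0,-1,0,0.033,0,0,-1,0,0.033,0,0,-1,0,0.033,0,0,-1,0,0,0,0,-1,0,0,0.03,0,-1,0,0,0.03,0,-1,0,0,0.03,0,-1,0,0,0.01,0,-1,0,0,0,0]

```text
time: 4.53
position: [0.6501, 0.0412, 0.0408]
tool_rot: [0.764, 0.645, -0.0, -0.0]
ft_force: [0.4, 0.3, 0.1]
grip_width: 0.0007
grip_force: 0.0
```

Run:
```python
from h import *
P=imaging.camera_params('wrist');o=status.get_obs();im,d,W=grab('wrist','w2.png')
c=np.array([.5584,.0494]);ex=np.array([np.cos(.1679),-np.sin(.1679)]);ey=np.array([-ex[1],ex[0]])
q=o['position'][:2]-c;print(q@ex,q@ey,o['position'][2],o['ft_force'])
```

```text
0.09181422202007801 0.0072845090954714396 0.04084440772185076 [0.43167273 0.31303937 0.14311549]
```

View pics/w2.png

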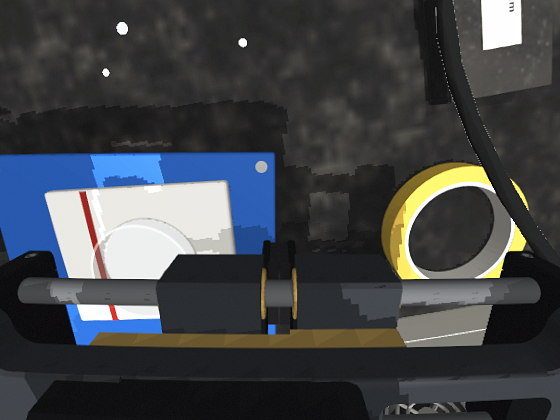

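arm_command:
  deltas: [-1,0,0,0.004,0,-1,0,0,0.0025,0,-1,0,-0.004,0,0,-1,0,-0.004,0,0,-1,0,-0.004,0,0,-1,0,-0.004,0,0,-1,0,-0.004,0,0,-1,0,-0.004,0,0,-1,0,-0.004,0,0,-1,0,-0.004,0,0,-1,0,-0.004,0,0,-1,0,0,0,0]

```text
time: 6.08
position: [0.6145, 0.048, 0.034]
tool_rot: [0.764, 0.645, -0.0, -0.0]
ft_force: [-0.2, -0.4, 0.2]
grip_width: 0.0008
grip_force: 0.0
```

Run:
```python
from h import *
o=status.get_obs();im,d,W=grab('wrist','w3.png')
c=np.array([.5584,.0494]);ex=np.array([np.cos(.1679),-np.sin(.1679)]);ey=np.array([-ex[1],ex[0]])
q=o['position'][:2]-c;print(q@ex,q@ey,o['position'][2],o['ft_force'])
```

```text
0.0555142588274038 0.007990150823693138 0.03402693000265462 [-0.16959845 -0.41971544  0.21771518]
```

View pics/w3.png

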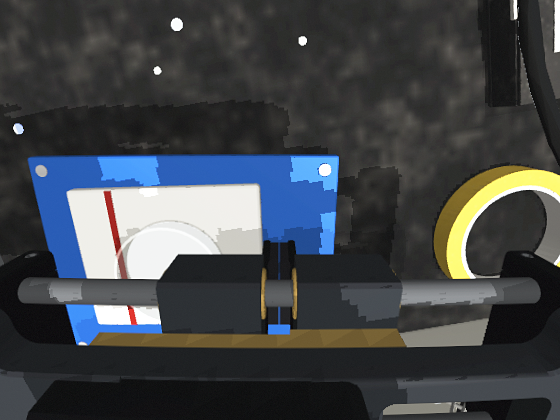

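The plate has moved about 25 mm toward the robot, the dish is riding along at (170,260), and the fingers sit at the plate's rear end near (275,265). I'll keep pushing, stop a few mm short, then back off and measure.

arm_command:
  deltas: [-1,0,-0.004,0,0,-1,0,-0.004,0,0,-1,0,-0.004,0,0,-1,0,-0.004,0,0,-1,0,-0.004,0,0,-1,0,-0.004,0,0,-1,0,-0.004,0,0,-1,0,-0.004,0,0,-1,0,-0.004,0,0,-1,0,-0.003,0,0,-1,0,0,0,0,-1,0,0.012,0,0]

```text
time: 7.62
position: [0.5876, 0.0526, 0.0339]
tool_rot: [0.764, 0.645, -0.001, -0.001]
ft_force: [-1.0, 0.9, -0.2]
grip_width: 0.0006
grip_force: 0.0
```

arm_command:
  deltas: [-1,0,0,0.0,0,-1,0,0,-0.05,0,-1,0,-0.01,-0.06,0,-1,0,-0.04,-0.06,0,-1,0,-0.02,-0.06,0,-1,0,0,0,0,-1,0,0,0,0]

```text
time: 8.5
position: [0.5248, 0.0631, 0.2552]
tool_rot: [0.764, 0.645, -0.0, 0.0]
ft_force: [-0.5, -0.8, -0.5]
grip_width: 0.0005
grip_force: 0.0
```

Run:
```python
from h import *
P=imaging.camera_params('wrist');o=status.get_obs();im,d,W=grab('wrist','w4.png')
import pickle;pickle.dump((P,im,d,o),open('w4.pkl','wb'))
print(o['position'])
c=np.array([.5584,.0494]);ex=np.array([np.cos(.1679),-np.sin(.1679)]);ey=np.array([-ex[1],ex[0]])
q=o['position'][:2]-c;print(q@ex,q@ey)
measure(P,im,(210,100,390,236))
```

```text
[0.52481701 0.06311265 0.25516292]
-0.03540229537613463 0.007907690209065937
stand [0.5585 0.0505] [0.1374 0.1806] 80.36 [[0.4580000042915344, -0.002099999925121665], [0.6359999775886536, -0.03240000084042549], [0.6589999794960022, 0.1031000018119812], [0.48100000619888306, 0.13330000638961792]]
plate [0.5133 0.067 ] [0.0877 0.1095] 80.41 [[0.45210000872612, 0.03290000185370445], [0.5600000023841858, 0.014700000174343586], [0.5745999813079834, 0.10109999775886536], [0.4666999876499176, 0.11940000206232071]]
red 209 [0.1644 0.9864 0.4836 0.0736] line normal yaw -0.1651
stand yaw -0.1682 plate yaw rel 0.0008 plate c [-0.0473  0.0088] line mid [-0.0777  0.0103]
```

View pics/w4.png

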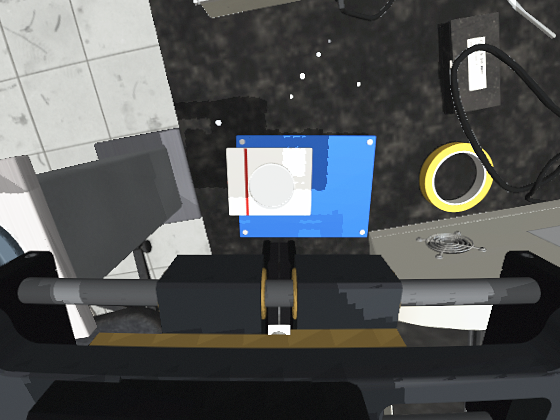

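The plate is square (0.001 rad), its middle is 8.5 mm off the stand's, and the red line at column 246 is still 12.4 mm short of the front edge at column 238. I'll make a second push of that length from the same side.

arm_command:
  deltas: [-1,0,0.034,0,0,-1,0,0.034,0.02,0,-1,0,0,0.06,0,-1,0,0,0.06,0,-1,0,0,0.05,0,-1,0,0,0.023,0,-1,0,0,0.008,0,-1,0,0,0,0]

```text
time: 9.55
position: [0.5915, 0.0517, 0.033]
tool_rot: [0.764, 0.645, -0.001, -0.001]
ft_force: [0.2, 0.3, -0.2]
grip_width: 0.0004
grip_force: 0.0
```

Run:
```python
from h import *
o=status.get_obs()
c=np.array([.5584,.0494]);ex=np.array([np.cos(.1679),-np.sin(.1679)]);ey=np.array([-ex[1],ex[0]])
q=o['position'][:2]-c;print(q@ex,q@ey,o['position'],o['ft_force'])
```

```text
0.03221859128955079 0.007805839066076532 [0.59146998 0.05171195 0.03297488] [ 0.19366383  0.25837097 -0.21412634]
```

arm_command:
  deltas: [-1,0,-0.004,0,0,-1,0,-0.004,0,0,-1,0,-0.004,0,0,-1,0,-0.004,0,0,-1,0,-0.004,0,0,-1,0,-0.004,0,0,-1,0,-0.004,0,0,-1,0,0,0,0,-1,0,0.015,0,0,-1,0,0.005,0,0]

```text
time: 10.8
position: [0.5843, 0.053, 0.0341]
tool_rot: [0.764, 0.645, -0.0, -0.0]
ft_force: [0.5, -0.3, -0.5]
grip_width: 0.0008
grip_force: 0.0
```

arm_command:
  deltas: [-1,0,0,-0.05,0,-1,0,-0.01,-0.06,0,-1,0,-0.04,-0.06,0,-1,0,-0.02,-0.06,0,-1,0,0,0,0,-1,0,0,0,0]

```text
time: 11.55
position: [0.5199, 0.064, 0.2552]
tool_rot: [0.764, 0.645, -0.0, -0.0]
ft_force: [0.3, 0.0, -1.0]
grip_width: 0.0002
grip_force: 0.0
```

Run:
```python
from h import *
P=imaging.camera_params('wrist');o=status.get_obs();im,d,W=grab('wrist','w5.png')
print(o['position'])
measure(P,im,(200,100,390,236))
```

```text
[0.51985253 0.06395253 0.25515021]
stand [0.5587 0.0505] [0.1374 0.1806] 80.39 [[0.45820000767707825, -0.002199999988079071], [0.6362000107765198, -0.03229999914765358], [0.6590999960899353, 0.1031000018119812], [0.4810999929904938, 0.133200004696846]]
plate [0.5015 0.069 ] [0.0877 0.1095] 80.36 [[0.44020000100135803, 0.0348999984562397], [0.5480999946594238, 0.016599999740719795], [0.5626999735832214, 0.1031000018119812], [0.454800009727478, 0.12139999866485596]]
red 203 [0.1666 0.986  0.472  0.0752] line normal yaw -0.1674
stand yaw -0.1676 plate yaw rel -0.0005 plate c [-0.0595  0.0087] line mid [-0.0895  0.0099]
```

View pics/w5.png

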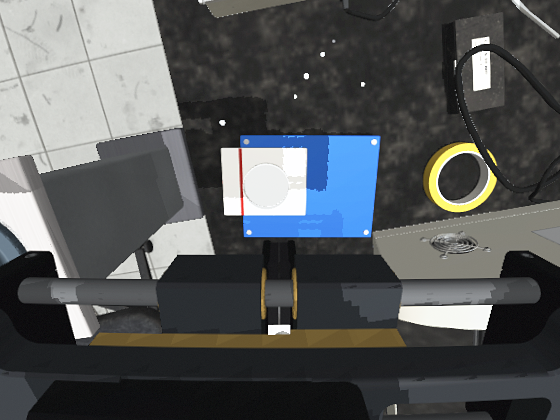

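The red line (column 241) now lies over the stand's front edge, measured at -89.5 mm against -90 mm. The plate is square, the dish (265,185) is still in place, and the arm is clear above. I'm handing it in.

```bash
python3 -c "
from rig import order
print(order.hand_in())"
```

```text
the job is handed in; nothing more can be done
None
```

The job is handed in: by my last wrist-camera measurement the red line is about 0.5 mm from the front edge, the plate is square (within 0.001 rad) and about 9 mm off the stand's middle line, the dish has ridden along on it, and the arm is clear; I pushed with the fingertips shut together, not two apart, to keep the gripper off the analyser.

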